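Re-sort the new wax billets in the gravity-feed chutes

ROBOT

A 6-joint arm with a two-finger parallel gripper is mounted at the origin on a cart in front of the work surface, level with it; the furniture and walls round the work are solid. World frame = base frame: x ahead of the robot, y to its left, z up, the work surface at z = 0. Lengths are in mm, angles in rad, forces in N, time in s.
With the tool pointing down it reaches from about 350 to 875 mm from the base axis. Payload 4.2 kg.
Tool frame: the origin (TCP) lies on the mounting face of the last link; the fingertips stand 173 mm ahead of it and the grasp point (between the pads) lies grip_point_offset ahead of it (grip_point_offset is the distance from the TCP to the grasp point, in mm); z points along the fingers, y is the line along which they close (so a half turn about z gives the same grasp; the last joint's range is limited). The gripper opens to 85 mm and grips with 20 to 120 N. Pads are 22 mm wide; open, the fingers measure 114 mm over their backs; the gripper's body (76 mm by 85 mm) begins 54 mm behind the grasp point. The pads swing forward as they close: fully open they stand 13 mm farther back than shut.
Start: joints at [-0.914, 0.385, 0.008, 0, -1.194, -0.259], TCP at [242.133, -576.17, 404.712] pointing down, gripper open.
Joint ranges: [-3.14, 3.14], [-1.21, 2.06], [-1.07, 1.41], [-3.16, 2.05], [-2.99, -0.16], [-3.1, 3.1]. Speed limits (rad/s): [2.79, 2.79, 3.14, 3.14, 3.14, 3.14].

INTERFACE

Orientations are given as a unit quaternion [x, y, z, w].
In Python, from bench import read_state, get_image, job_done, recognise, place_of, grip_point_offset gives the robot as it stands. The module is installed in compiled form; this text tells all that it offers.
- The arm moves only by the tool carry_out, never from a script. Its arguments are lists of equal length, an entry for each row: "slide": the shift along the tool's x, y, z in m, a list of three; "roll": the turn about the tool's z in degrees; "claw": the finger opening in m, from 0 to 0.0854. A call has 1 to 8 rows; each row is the pose to reach, as a shift and turn from the pose commanded when the call began, along the tool's axes at that moment; what a row does not reach only later rows make up. A row lasts 1/8 s, in which the tool goes at most 62.5 mm and 10.7 degrees, less where a joint would pass 70% of its speed; a pose out of reach is approached as far as the arm can. A call with a gripper value outside its range is refused whole. The fingers move at their own pace and stop on an object; the grip force is fixed at half the most. Time passes only in rows, so rows that repeat a pose let the fingers close. It gives the time, the measured TCP pose, the force, the opening and the grip force at its end, in the units of the state.
- read_state(): the state, without advancing time (a new reading comes with each control period).
- get_image(name): name is "scene" or "top" or "wrist"; returns a dict with "img" (400x640x3 uint8, red, green, blue), "z_map" (400x640 float32, mm along the optical axis (not along the pixel's ray), 0 where there is no reading), "mtx" (3x3 intrinsics, pixels), "world_from_camera" (4x4, takes a point from camera to world coordinates); the wrist camera has in their place "T_tool_cam" (4x4, takes a point from camera to tool coordinates, whose origin is the TCP and whose axes are the flange's). Camera axes: x right, y up, looking along -z (the intrinsics and any distortion apply to the point x, -y, -z); pixel columns grow to the right and rows downward; lengths in mm; the calibration is good to about 2 mm. The wrist camera is an equidistant fisheye: a pixel r from the principal point sees the ray r / f radians off the axis. A picture is of the moment at which its call begins: read the wrist's pose just before it.
- job_done(): hands the job in; it is judged then, once.
Trained networks look in a picture, given as the dict that the camera call returned (one of the last four; its "shot" number tells which), for a name from the list of things; names that differ only in an ending like _2 or _b are one class to them, and where a whole thing is asked for, a point or a joint stands for the part that bears it (a point fixed in the world has none). Each returns a list of dicts, best first, with "conf" (0 to 1); they miss things now and then, are a little off and sometimes report something else, mostly with a low value. They report only what shows in the picture. A call takes as long as a camera call. They do not tell look-alikes from the thing itself.
- recognise(picture, thing): "at" ([column, row] in pixels, amid what is visible of it).
- place_of(picture, thing): "at" ([column, row] in pixels: a listed point, or the origin of a listed thing).
The state is a dict: "clock": time; "joints": joint angles; "joint_vel": joint speeds; "joint_efforts": joint torques, N m; "position": TCP position; "ee_rot": TCP orientation; "contact_force": force on the tool from outside, world axes, zero at the start; "wrist_torque": the same for the moment, N m; "gripper_width": finger opening in mm; "grasp_force": force on a finger pad.
Only numpy, scipy, OpenCV 4.12 (cv2) and the standard library are available. Lean on these libraries where they do the work, as an engineer would, in place of code of your own. Each camera call takes 0.05 s, during which the arm holds its last target. There are 200 camera calls.

TASK

The three new billets of carving wax, the ones with a paper band, were loaded into the wrong gravity-feed chutes. Move each of them to the chute of its own colour so that it lies behind the plain old billet of that colour, with the old one rolled down against the front stop, to come out first. You can park a billet on the V-block meanwhile; set the wax down gently, without dropping it, and leave the V-block empty and everything at rest.

Things in the scene. Friction and masses are not known exactly. Their poses are not given: they have to be found in the camera images.
- new_green: new green wax billet: a green cylinder on its side, 56 mm diameter, 40 mm wide, about 95 g, with a white paper band round its middle. Origin at its centre; its y axis runs along the cylinder's axis (x and z turn as it rolls). At the start it is the front billet in the red chute. Grip it across its flat ends (40 mm), above its axis.
- new_red: new red wax billet: a red cylinder on its side, 56 mm diameter, 40 mm wide, about 95 g, with a white paper band round its middle. Origin at its centre; its y axis runs along the cylinder's axis (x and z turn as it rolls). At the start it is the front billet in the blue chute. Grip it across its flat ends (40 mm), above its axis.
- new_blue: new blue wax billet: a blue cylinder on its side, 56 mm diameter, 40 mm wide, about 95 g, with a white paper band round its middle. Origin at its centre; its y axis runs along the cylinder's axis (x and z turn as it rolls). At the start it is the front billet in the green chute. Grip it across its flat ends (40 mm), above its axis.
- old_green: old green wax billet: same green cylinder (56 mm diameter, 40 mm wide) but plain, without paper band. Origin at its centre, y axis along the cylinder's axis. At the start it lies second in the green chute, resting against the billet in front, and rolls down to the front stop when that one is taken out.
- old_red: old red wax billet: same red cylinder (56 mm diameter, 40 mm wide) but plain, without paper band. Origin at its centre, y axis along the cylinder's axis. At the start it lies second in the red chute, resting against the billet in front, and rolls down to the front stop when that one is taken out.
- old_blue: old blue wax billet: same blue cylinder (56 mm diameter, 40 mm wide) but plain, without paper band. Origin at its centre, y axis along the cylinder's axis. At the start it lies second in the blue chute, resting against the billet in front, and rolls down to the front stop when that one is taken out.
- chute_green: fixed gravity-feed chute with green sides and stop, 190x66 mm. Origin: centre of its underside; x up the slope (9 deg) to the rear, z up. Centre of a billet at the stop (-0.064, 0, 0.046) m, of the second, touching it, (-0.008, 0, 0.054), of a third (0.047, 0, 0.063) in this frame. Open top; guides end 12 mm below a billet's axis, 48 mm apart at the floor, 61 at the top. A billet set down further up rolls down.
- chute_red: fixed gravity-feed chute with red sides and stop, 190x66 mm. Origin: centre of its underside; x up the slope (9 deg) to the rear, z up. Centre of a billet at the stop (-0.064, 0, 0.046) m, of the second, touching it, (-0.008, 0, 0.054), of a third (0.047, 0, 0.063) in this frame. Open top; guides end 12 mm below a billet's axis, 48 mm apart at the floor, 61 at the top. A billet set down further up rolls down.
- chute_blue: fixed gravity-feed chute with blue sides and stop, 190x66 mm. Origin: centre of its underside; x up the slope (9 deg) to the rear, z up. Centre of a billet at the stop (-0.064, 0, 0.046) m, of the second, touching it, (-0.008, 0, 0.054), of a third (0.047, 0, 0.063) in this frame. Open top; guides end 12 mm below a billet's axis, 48 mm apart at the floor, 61 at the top. A billet set down further up rolls down.
- v_block: grey steel V-block fixed to the bench, 64x50 mm, 40 mm high, empty at the start: a parking place where a billet cannot roll. Origin: centre of its underside, z up. The 90 degree groove, 24 mm deep, 48 mm wide at the top, runs along its y. A billet lying in it along y has its centre at (0, 0, 0.056) m in this frame, 16 mm above its top.
Things that resemble listed ones, but are neither listed nor needed, are in the scene too. What is shaped like the new_green but yellow is not meant.

How it is judged:
By the outcome, as a careful person would: the job done as asked, in the order asked, and still so for the second after the job is handed in, with the robot touching nothing.
It also fails if it takes over 118 s, if anything falls off the work surface, if the arm or the gripper's body presses on something with over 40 N, if the wrist force passes 120 N, or if a joint passes its speed limit or range.

## Working session

There is one attempt and no reset: what is moved stays moved. The work goes in short steps, Python scripts to look and compute and a tool call to move; the robot and the scene stay as the last step left them, time stands still between calls to the robot, and variables do not carry over. Pictures are saved under pics/ and viewed, at most 14 in all, crops included, and the job is handed in when it is done.

Besides the shell and the picture viewer there is one more tool, called after "Call:" by a JSON object that holds its "name" and its "arguments". carry_out: Moves the arm, as the interface text tells. Its arguments: {"type":"object","properties":{"slide":{"type":"array"},"roll":{"type":"array"},"claw":{"type":"array"}},"required":["slide","roll","claw"]}

```bash
mkdir -p pics
cat > h.py <<'E'
import numpy as np, cv2
from bench import *
from scipy.spatial.transform import Rotation as R
def pt(p,uv,off=0):
    u,v=uv; K=p["mtx"]; iu,iv=int(round(u)),int(round(v))
    w=p["z_map"][max(iv-1,0):iv+2,max(iu-1,0):iu+2]; w=w[w>0]
    if len(w)==0: return None
    z=np.median(w)
    c=np.array([(u-K[0,2])/K[0,0]*z,-(v-K[1,2])/K[1,1]*z,-z,1])
    return (p["world_from_camera"]@c)[:3]
def cloud(p):
    K=p["mtx"];z=p["z_map"];v,u=np.mgrid[:400,:640]
    c=np.stack([(u-K[0,2])/K[0,0]*z,-(v-K[1,2])/K[1,1]*z,-z,np.ones_like(z)],-1)
    return (c@p["world_from_camera"].T)[...,:3]
E
python3 - <<'E'
from h import *
np.set_printoptions(precision=1,suppress=True)
s=read_state();print(s["clock"],s["position"],s["ee_rot"],s["gripper_width"],grip_point_offset if not callable(grip_point_offset) else grip_point_offset())
for n in("top","scene"):
    p=get_image(n);cv2.imwrite(f"pics/{n}0.png",p["img"][...,::-1])
    for t in["new_green","new_red","new_blue","old_green","old_red","old_blue","chute_green","chute_red","chute_blue","v_block"]:
        for r in place_of(p,t)[:3]: print(n,t,round(r["conf"],2),np.array(r["at"]),pt(p,r["at"]))
E
```

```text
0.0 [ 242.1 -576.   403.6] [-0.2  1.   0.  -0. ] 85.31245898480525 154.70000000000002
top new_green 0.67 [291.2 210.3] [376.4  70.8  54.7]
top new_green 0.62 [288.5 176.1] [473.3  78.5  70.1]
top new_red 0.77 [422.7 186.8] [ 444.8 -304.    71.6]
top new_red 0.75 [279.4 155.4] [531.  104.2  80.1]
top new_red 0.66 [415.5 170.1] [ 492.2 -283.1   75. ]
top new_blue 0.76 [211.4 179.2] [463.1 296.4  71.4]
top old_green 0.61 [206.8 161.1] [513.4 308.1  80.9]
top old_red 0.68 [280.8 156.3] [528.4 100.1  80.7]
top old_red 0.31 [421.6 171.4] [ 487.9 -299.    81.1]
top old_blue 0.88 [423.1 169.6] [ 493.1 -303.2   81.3]
top chute_green 0.8 [207.9 162.3] [510.2 305.3  79.4]
top chute_red 0.82 [284.  155.7] [530.5  91.3  78.8]
top chute_blue 0.67 [418.1 172.7] [ 484.3 -289.4   79.5]
top v_block 0.65 [352.6 152.8] [ 549.1 -108.9   18.4]
scene new_green 0.8 [325.2 245.6] [369.6  88.3  50.9]
scene new_green 0.7 [309.6 278.9] [364.8 188.4  47.2]
scene new_red 0.54 [359.6 140.1] [ 429.3 -291.8   61.6]
scene old_green 0.65 [222.4 293.1] [515.1 322.1  80.3]
scene old_red 0.89 [262.9 224.8] [525.3 116.8  82. ]
scene old_blue 0.9 [341.2 131.7] [ 486.5 -287.5   76. ]
scene chute_green 0.71 [224.7 310.8] [507.2 337.2  31.5]
scene chute_red 0.66 [263.8 235.5] [525.5 118.   39.4]
scene chute_red 0.45 [226.3 311.8] [504.7 335.7  26.1]
scene chute_blue 0.81 [337.5 146.6] [ 490.5 -274.6   26. ]
scene v_block 0.76 [299.3 180.6] [530.6 -96.7  31.6]
```

View pics/top0.png

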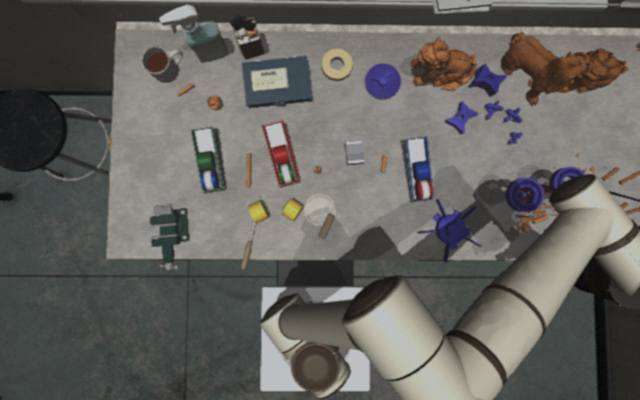

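View pics/scene0.png

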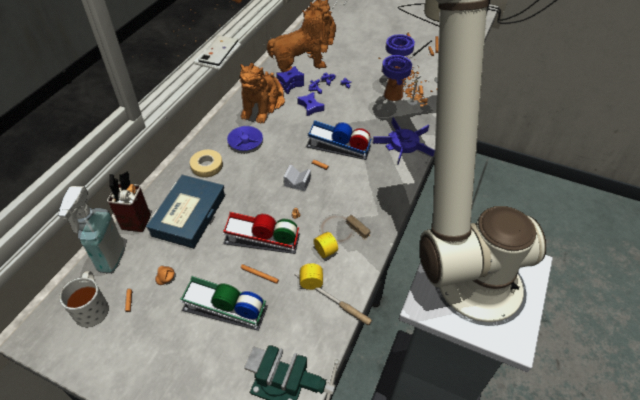

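Chutes: green (208,160), red (281,155), blue (418,170). V-block (355,152). Two yellow look-alike billets at (258,211) and (291,209) are not to be touched. In the top view the front billets are banded green (288,173) in red, banded red (423,187) in blue, and banded blue (210,180) in green. Next I'll measure the chute frames.

Run:
```python
from h import *
np.set_printoptions(precision=1,suppress=True)
P=[get_image("top"),get_image("scene")]
C=[cloud(p) for p in P]
crops=[]
reg={"green":(480,305,135),"red":(505,90,135),"blue":(475,-297,135),"vblock":(549,-105,60)}
for k,(x,y,r) in reg.items():
  for i in (0,1):
    W=C[i];z=P[i]["z_map"]
    m=(z>0)&(np.abs(W[...,0]-x)<r)&(np.abs(W[...,1]-y)<min(r,75))&(W[...,2]>14)&(W[...,2]<110)
    n,l,st,_=cv2.connectedComponentsWithStats(m.astype(np.uint8)); j=1+np.argmax(st[1:,4]); m=l==j
    q=W[m]; (c,sz,a)=cv2.minAreaRect(q[:,:2].astype(np.float32))
    b=cv2.boxPoints((c,sz,a)); e=[b[1]-b[0],b[2]-b[1]]; L=max(e,key=np.linalg.norm); L=L*np.sign(L[0])
    print(k,"top scene".split()[i],np.array(c),np.array(sz),"long yaw",np.degrees(np.arctan2(L[1],L[0])),"rect ang",a,"zmax",np.percentile(q[:,2],99.5),st[j,4])
  u=st
bench=C[0][(np.abs(C[0][...,0]-620)<40)&(np.abs(C[0][...,1]-0)<150)];print("bench z",np.median(bench[:,2]))
im=P[0]["img"]; cv2.imwrite("pics/crop1.png",cv2.resize(im[110:230,185:445],None,fx=3,fy=3,interpolation=cv2.INTER_CUBIC)[...,::-1])
```

```text
green top [523.9 317.1] [183.4  64.8] long yaw 9.766311 rect ang 9.766301155090332 zmax 84.27181065565887 1406
green scene [522.7 318.1] [185.2  66.4] long yaw 9.624991 rect ang 9.624987602233887 zmax 84.17801043208372 2370
red top [543.3 103.3] [184.5  63.2] long yaw 15.823201 rect ang 15.823200225830078 zmax 84.96301027925031 1353
red scene [541.1 104.1] [184.6  67.4] long yaw 15.105256 rect ang 15.105259895324707 zmax 84.29249715844557 1910
blue top [ 499.9 -304. ] [184.   64.7] long yaw 8.163675 rect ang 8.163683891296387 zmax 83.8240793490597 1389
blue scene [ 497.8 -299.6] [184.9  70.1] long yaw 5.39751 rect ang 5.3975067138671875 zmax 84.81430775939607 1374
vblock top [ 549.1 -114.7] [64.6 50.5] long yaw 5.8188086 rect ang 5.818809986114502 zmax 43.13107666468262 380
vblock scene [ 546.7 -113.7] [65.7 58.7] long yaw 6.498495 rect ang 6.498487949371338 zmax 43.911931801530336 417
bench z 0.086793108665006
```

View pics/crop1.png

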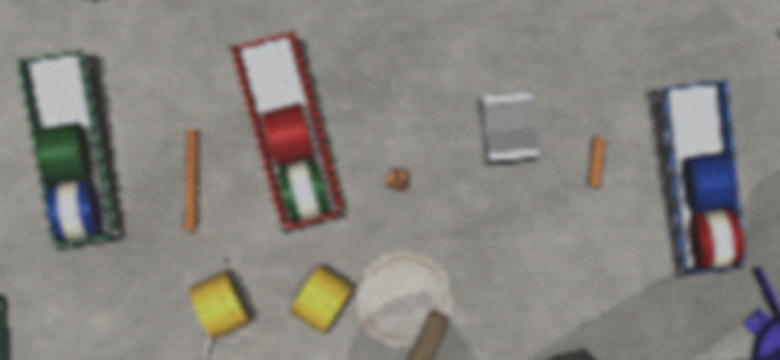

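Run:
```python
from h import *
np.set_printoptions(precision=1,suppress=True)
P=[get_image("top"),get_image("scene")]
C=[cloud(p) for p in P]
reg={"green":(524,317),"red":(543,103),"blue":(500,-303),"vblock":(549,-114)}
yaw={"green":9.7,"red":15.6,"blue":7.5,"vblock":6}
for k,(x,y) in reg.items():
  for i in (0,1):
    W=C[i];z=P[i]["z_map"]
    m=(z>0)&(np.abs(W[...,0]-x)<140)&(np.abs(W[...,1]-y)<85)&(W[...,2]>14)&(W[...,2]<110)
    n,l,st,_=cv2.connectedComponentsWithStats(m.astype(np.uint8)); j=1+np.argmax(st[1:,4]); m=l==j
    q=W[m]; (c,sz,a)=cv2.minAreaRect(q[:,:2].astype(np.float32))
    print(k,i,np.array(c),np.array(sz),"ang",a)
    if k=="vblock":continue
    # billets: points z>55 -> local frame
    t=np.radians(yaw[k]);Rt=np.array([[np.cos(t),-np.sin(t)],[np.sin(t),np.cos(t)]])
    loc=(q[:,:2]-c)@Rt
    for nm,lo,hi in(("front",-95,-38),("second",-36,20)):
        s=(loc[:,0]>lo)&(loc[:,0]<hi)&(q[:,2]>58+(8 if nm=="second" else 0))
        print("  ",nm,"x",np.percentile(loc[s,0],[2,98]),"y",np.percentile(loc[s,1],[2,50,98]),"z",np.percentile(q[s,2],98))
```

```text
green 0 [524.6 317.2] [184.7  64.5] ang 9.641768455505371
   front x [-85.7 -39.8] y [-19.8  -1.1  18.7] z 76.01113994409654
   second x [-29.9  16.7] y [-19.7  -1.2  19.3] z 85.2794176366067
green 1 [522.8 318.5] [185.6  65.2] ang 9.786839485168457
   front x [-86.7 -40.3] y [-18.7   3.7  20.2] z 76.09928431605294
   second x [-31.3  15.3] y [-18.7   3.1  20.5] z 84.59054988002214
red 0 [542.9 103.2] [184.2  63.2] ang 15.817193031311035
   front x [-85.1 -39.6] y [-19.5  -0.5  18.7] z 76.79106667082733
   second x [-31.1  16.9] y [-19.4  -0.4  18.8] z 84.81709750113836
red 1 [541.2 104.3] [183.9  67.5] ang 14.94447135925293
   front x [-86.1 -39.6] y [-18.6   5.2  20.9] z 77.02482166288813
   second x [-30.7  16.2] y [-18.1   5.3  21.9] z 85.14213877119579
blue 0 [ 500.  -303.8] [184.3  64.8] ang 8.083468437194824
   front x [-85.1 -39.3] y [-18.4   1.4  19.4] z 77.13392408240665
   second x [-31.1  15.8] y [-18.3   2.4  20.3] z 84.84320113233758
blue 1 [ 498.3 -301.2] [186.1  72.2] ang 6.503784656524658
   front x [-86.3 -39.8] y [-21.    5.2  20.7] z 76.3733619332519
   second x [-32.   16.1] y [-19.8   5.8  21. ] z 85.12088308699961
vblock 0 [ 549.1 -114.8] [64.8 50.4] ang 5.9752044677734375
vblock 1 [ 546.7 -111.9] [66.3 54.5] ang 5.539740085601807
```

```bash
cat > rel.py <<'E'
from h import *
import sys
F={"g":(524,317.5,9.7),"r":(542.3,103.5,15.6),"b":(499.5,-303.5,7.8),"v":(548.5,-114.5,5.9)}
LOC={"f":(-63.5,46),"s":(-7.,54),"v":(0,56)}
def goal(k,l,up=14,dx=0):
    x,y,a=F[k];lx,z=LOC[l];t=np.radians(a);lx+=dx
    return np.array([x+lx*np.cos(t),y+lx*np.sin(t),z+up+154.7]),a
def rel(p,Rm,g,a):
    d=Rm.T@(g-p); ty=np.degrees(np.arctan2(Rm[1,1],Rm[0,1]))
    r=(-((a+90)-ty)+90)%180-90     # tool z down -> world yaw + is roll -
    return d,r
if __name__=="__main__":
    np.set_printoptions(precision=4,suppress=True)
    s=read_state();p=np.array(s["position"]);Rm=R.from_quat(s["ee_rot"]).as_matrix()
    print(s["clock"],p.round(1),"grip",s["gripper_width"],"F",np.array(s["contact_force"]))
    for a in sys.argv[1:]:
        k,l,up=a.split(",")[:3]; dx=float((a.split(",")+["0"])[3]) if a.count(",")>2 else 0
        g,y=goal(k,l,float(up),dx);d,r=rel(p,Rm,g,y);print(a,"goal",g.round(1),"slide",d/1000,"roll",round(r,1))
E
python3 rel.py r,f,14 r,f,110 v,v,14
python3 -c "
from h import *;s=read_state();print(R.from_quat(s['ee_rot']).as_matrix().round(3))"
```

```text
1.3 [ 242.1 -576.2  404.7] grip 85.21251025757651 F [-0.1682 -0.0998 -1.4627]
r,f,14 goal [481.1  86.4 214.7] slide [-0.477   0.5183  0.19  ] roll 7.2
r,f,110 goal [481.1  86.4 310.7] slide [-0.477   0.5183  0.094 ] roll 7.2
v,v,14 goal [ 548.5 -114.5  224.7] slide [-0.4613  0.3069  0.18  ] roll 16.9
[[-0.922 -0.387 -0.   ]
 [-0.387  0.922  0.   ]
 [-0.     0.    -1.   ]]
```

Call:
{"name": "carry_out", "arguments": {"slide": [[-0.477,0.518,0],[-0.477,0.518,0],[-0.477,0.518,0],[-0.477,0.518,0],[-0.477,0.518,0],[-0.477,0.518,0],[-0.477,0.518,0],[-0.477,0.518,0]], "roll": [7.2,7.2,7.2,7.2,7.2,7.2,7.2,7.2], "claw": [0.085,0.085,0.085,0.085,0.085,0.07,0.07,0.07]}}

```text
clock: 2.3
position: [412.1, -103.9, 405.3]
ee_rot: [-0.136, 0.991, -0.0, 0.001]
contact_force: [0.6, -0.2, -0.2]
gripper_width: 70.2
grasp_force: 0.0
```

```bash
python3 rel.py r,f,14 r,f,90
```

```text
2.3 [ 412.1 -103.9  405.3] grip 70.1522066569786 F [ 0.6162 -0.2249 -0.2309]
r,f,14 goal [481.1  86.4 214.7] slide [-0.1174  0.1648  0.1907] roll 0.0
r,f,90 goal [481.1  86.4 290.7] slide [-0.1175  0.1648  0.1147] roll 0.0
```

Call:
{"name": "carry_out", "arguments": {"slide": [[-0.117,0.165,0],[-0.117,0.165,0],[-0.117,0.165,0.03],[-0.117,0.165,0.09],[-0.117,0.165,0.115],[-0.117,0.165,0.115]], "roll": [0,0,0,0,0,0], "claw": [0.07,0.07,0.07,0.07,0.07,0.07]}}

```text
clock: 3.05
position: [479.7, 84.5, 287.6]
ee_rot: [-0.136, 0.991, -0.001, -0.003]
contact_force: [-0.5, -0.5, 0.5]
gripper_width: 69.8
grasp_force: 0.0
```

```bash
python3 rel.py r,f,14; python3 -c "
from h import *
p=get_image('wrist');cv2.imwrite('pics/w1.png',p['img'][...,::-1]);print(p['mtx'],p['T_tool_cam'].round(3))
for t in ('new_green','old_red'):
  for r in place_of(p,t): print(t,r)"
```

```text
3.05 [479.7  84.5 287.6] grip 69.80872102820155 F [-0.4577 -0.4949  0.4949]
r,f,14 goal [481.1  86.4 214.7] slide [-0.0024  0.0015  0.0729] roll 0.0
[[309.70691629   0.         315.97427058]
 [  0.         309.70691629 195.87903961]
 [  0.           0.           1.        ]] [[ 1.0000e-03  9.5000e-01  3.1200e-01  7.9556e+01]
 [ 1.0000e+00 -1.0000e-03  0.0000e+00  8.2400e-01]
 [ 0.0000e+00  3.1200e-01 -9.5000e-01  2.9658e+01]
 [ 0.0000e+00  0.0000e+00  0.0000e+00  1.0000e+00]]
new_green {'at': [461.7, 106.1], 'conf': 0.87}
new_green {'at': [316.2, 217.6], 'conf': 0.72}
new_green {'at': [337.5, 69.5], 'conf': 0.69}
old_red {'at': [320.6, 285.6], 'conf': 0.81}
```

View pics/w1.png

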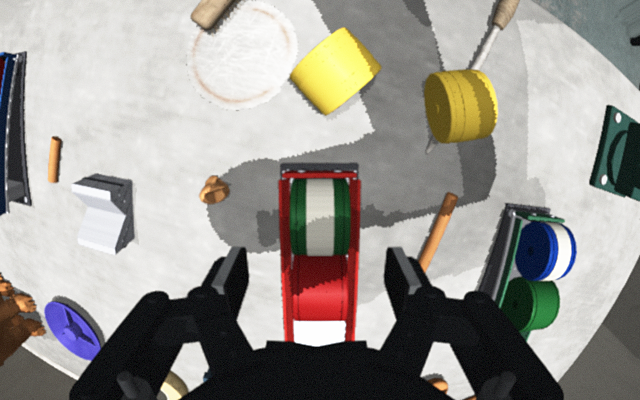

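The banded green billet at (320,216) is centred between the fingers. The yellow ones at (337,70) and (461,106) are decoys. I'm descending.

Call:
{"name": "carry_out", "arguments": {"slide": [[0,0,0.04],[0,0,0.06],[0,0,0.075],[0,0,0.075],[0,0,0.075],[0,0,0.075],[0,0,0.075],[0,0,0.075]], "roll": [0,0,0,0,0,0,0,0], "claw": [0.07,0.07,0.07,0.07,0.036,0.036,0.036,0.036]}}

```text
clock: 4.2
position: [480.9, 84.7, 216.4]
ee_rot: [-0.136, 0.991, 0.0, 0.002]
contact_force: [-1.3, -0.1, 7.3]
gripper_width: 39.1
grasp_force: 60.0
```

```bash
python3 rel.py r,f,14 r,f,110 v,v,14; python3 -c "
from h import *
p=get_image('wrist');cv2.imwrite('pics/w2.png',p['img'][...,::-1])"
```

```text
4.2 [480.9  84.7 216.4] grip 39.092216454166916 F [-1.2501 -0.0846  7.3293]
r,f,14 goal [481.1  86.4 214.7] slide [-0.0007  0.0015  0.0017] roll 0.0
r,f,110 goal [481.1  86.4 310.7] slide [-0.001   0.0016 -0.0943] roll 0.0
v,v,14 goal [ 548.5 -114.5  224.7] slide [-0.0115 -0.2101 -0.0083] roll 9.7
```

View pics/w2.png

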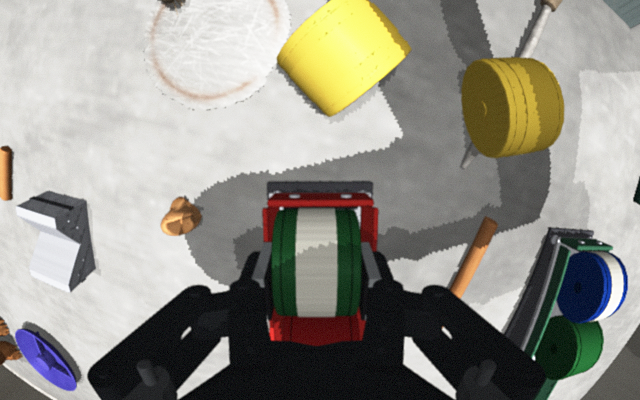

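Call:
{"name": "carry_out", "arguments": {"slide": [[0,0,-0.02],[0,0,-0.06],[0,0,-0.1],[-0.011,-0.05,-0.1],[-0.011,-0.11,-0.1],[-0.011,-0.17,-0.1],[-0.011,-0.21,-0.1],[-0.011,-0.21,-0.1]], "roll": [0,0,0,2,5,8,9.7,9.7], "claw": [0.036,0.036,0.036,0.036,0.036,0.036,0.036,0.036]}}

```text
clock: 5.25
position: [547.3, -117.2, 314.4]
ee_rot: [-0.049, 0.999, 0.0, -0.0]
contact_force: [-0.2, 0.5, -0.7]
gripper_width: 39.2
grasp_force: 61.0
```

```bash
cat > wr.py <<'E'
from h import *
from scipy.optimize import least_squares
def wcloud(p):
    K=p["mtx"];z=p["z_map"];v,u=np.mgrid[:400,:640]
    a=(u-K[0,2])/K[0,0];b=(v-K[1,2])/K[1,1];th=np.hypot(a,b)+1e-9;k=np.tan(np.minimum(th,1.5))/th*z
    c=np.stack([a*k,-b*k,-z,np.ones_like(z)],-1)
    return (c@p["T_tool_cam"].T)[...,:3]
def billet(p):
    """held billet centre in the tool frame (x,y,z)"""
    W=wcloud(p);im=p["img"].astype(int)
    m=(p["z_map"]>0)&(abs(W[...,0])<45)&(abs(W[...,1])<18)&(W[...,2]>125)&(W[...,2]<205)
    q=W[m]
    f=least_squares(lambda c:np.hypot(q[:,0]-c[0],q[:,2]-c[1])-28,[0,169],loss="soft_l1",f_scale=1.5)
    return f.x,np.abs(f.fun).mean(),m.sum()
if __name__=="__main__":
    print("billet x,z in tool",billet(get_image("wrist")))
E
python3 wr.py; python3 rel.py v,v,15.7
```

```text
billet x,z in tool (array([ -2.47025806, 169.57427319]), np.float64(0.4779401849980523), np.int64(8517))
5.3 [ 547.  -115.9  314.4] grip 39.141095428582155 F [ 0.6881  0.4023 -1.4625]
v,v,15.7 goal [ 548.5 -114.5  226.4] slide [-0.0017  0.0012  0.088 ] roll -0.2
```

Call:
{"name": "carry_out", "arguments": {"slide": [[0.001,0.001,0.04],[0.001,0.001,0.065],[0.001,0.001,0.078],[0.001,0.001,0.083],[0.001,0.001,0.085],[0.001,0.001,0.087],[0.001,0.001,0.087]], "roll": [0,0,0,0,0,0,0], "claw": [0.036,0.036,0.036,0.036,0.036,0.036,0.036]}}

```text
clock: 6.18
position: [546.3, -113.9, 228.2]
ee_rot: [-0.051, 0.999, -0.0, 0.0]
contact_force: [0.5, 0.1, -1.9]
gripper_width: 39.3
grasp_force: 60.9
```

```bash
python3 rel.py v,v,15.7; python3 wr.py
```

```text
6.175 [ 546.3 -113.9  228.2] grip 39.326525360996676 F [ 0.4871  0.0854 -1.8602]
v,v,15.7 goal [ 548.5 -114.5  226.4] slide [-0.0021 -0.0008  0.0018] roll -0.0
billet x,z in tool (array([ -1.41093592, 170.21522518]), np.float64(1.730558751424781), np.int64(10177))
```

Call:
{"name": "carry_out", "arguments": {"slide": [[0,0,0.001],[0,0,0.002],[0,0,0.002]], "roll": [0,0,0], "claw": [0.036,0.036,0.036]}}

```text
clock: 6.6
position: [546.3, -113.9, 226.3]
ee_rot: [-0.052, 0.999, -0.0, 0.0]
contact_force: [-1.3, 0.3, 4.0]
gripper_width: 39.5
grasp_force: 61.5
```

Call:
{"name": "carry_out", "arguments": {"slide": [[0,0,0.0005],[0,0,0.0005],[0,0,0.0005],[0,0,-0.02],[0,0,-0.06],[0,0,-0.1]], "roll": [0,0,0,0,0,0], "claw": [0.05,0.07,0.07,0.07,0.07,0.07]}}

```text
clock: 7.35
position: [546.1, -113.9, 326.5]
ee_rot: [-0.051, 0.999, -0.0, -0.001]
contact_force: [0.7, 0.3, -0.2]
gripper_width: 70.1
grasp_force: 0.0
```

```bash
python3 rel.py b,f,14 b,f,110;  python3 -c "
from h import *
p=get_image('wrist');cv2.imwrite('pics/w3.png',p['img'][...,::-1])"
```

```text
7.35 [ 546.1 -113.9  326.5] grip 70.09628853267947 F [ 0.7035  0.2898 -0.2355]
b,f,14 goal [ 436.6 -312.1  214.7] slide [ 0.1292 -0.1859  0.1119] roll -1.9
b,f,110 goal [ 436.6 -312.1  310.7] slide [ 0.1293 -0.1859  0.0159] roll -1.9
```

View pics/w3.png

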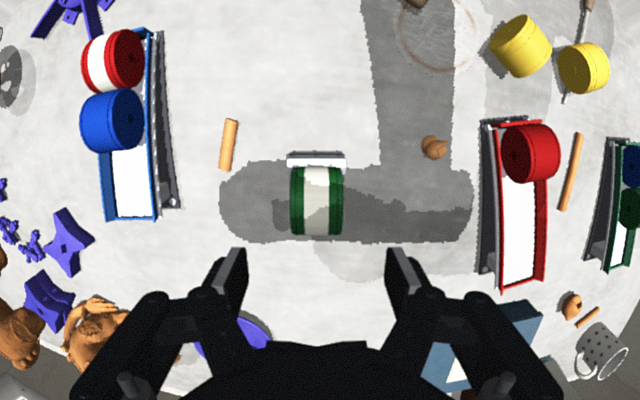

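The new green billet sits on the V-block (317,200), and the old red one has rolled to its stop (530,152). Next is the new red billet in the blue chute.

Call:
{"name": "carry_out", "arguments": {"slide": [[0.127,-0.186,0],[0.127,-0.186,0],[0.127,-0.186,0],[0.127,-0.186,0.01],[0.127,-0.186,0.035],[0.127,-0.186,0.035],[0.127,-0.186,0.035]], "roll": [-1.9,-1.9,-1.9,-1.9,-1.9,-1.9,-1.9], "claw": [0.07,0.07,0.07,0.07,0.07,0.07,0.07]}}

```text
clock: 8.28
position: [439.5, -311.9, 291.3]
ee_rot: [-0.068, 0.998, -0.0, 0.0]
contact_force: [0.2, -0.9, 0.8]
gripper_width: 70.1
grasp_force: 0.0
```

```bash
cat > see.py <<'E'
from wr import *
import sys
# fine check: colour+depth of the billet ahead of the tool: mean of its upper surface, tool frame
s=read_state();p=get_image("wrist");W=wcloud(p);h=s["position"][2]-W[...,2]
m=(p["z_map"]>0)&(abs(W[...,0])<40)&(abs(W[...,1])<45)&(h>52)&(h<95)
q=W[m];x0=float(sys.argv[1]) if len(sys.argv)>1 else 0
def fit(x0,z0):
    k=(abs(q[:,0]-x0)<28);r=q[k]
    f=least_squares(lambda c:np.hypot(r[:,0]-c[0],r[:,2]-c[1])-28,[x0,z0],loss="soft_l1",f_scale=1.5)
    return f.x,np.abs(f.fun).mean(),np.percentile(r[:,1],[1,99])
x,z=0,s["position"][2]-46
for _ in range(4): (x,z),e,y=fit(x,z)
print("billet tool x",round(x,1),"y range",y.round(1),"mid",round(y.mean(),1),"axis height",round(s["position"][2]-z,1),"res",round(e,2))
E
python3 see.py; python3 rel.py b,f,14
```

```text
billet tool x 0.7 y range [-18.  21.] mid 1.5 axis height 47.0 res 0.64
8.325 [ 439.6 -311.8  291.6] grip 69.77771202481043 F [0.5278 0.9135 0.8116]
b,f,14 goal [ 436.6 -312.1  214.7] slide [0.0032 0.0001 0.0769] roll 0.1
```

Well centred (x 0.7, y 1.5). I'll descend and grip.

Call:
{"name": "carry_out", "arguments": {"slide": [[0.001,0.001,0.04],[0.001,0.001,0.062],[0.001,0.001,0.075],[0.001,0.001,0.076],[0.001,0.001,0.076],[0.001,0.001,0.076],[0.001,0.001,0.076],[0.001,0.001,0.076]], "roll": [0,0,0,0,0,0,0,0], "claw": [0.07,0.07,0.07,0.06,0.036,0.036,0.036,0.036]}}

```text
clock: 9.32
position: [438.4, -311.3, 215.9]
ee_rot: [-0.068, 0.998, -0.001, 0.001]
contact_force: [0.2, 0.5, 6.7]
gripper_width: 39.0
grasp_force: 60.9
```

```bash
python3 rel.py r,s,15 b,f,14
```

```text
9.325 [ 438.4 -311.3  215.9] grip 38.960500390363165 F [0.19   0.5374 6.6965]
r,s,15 goal [535.6 101.6 223.7] slide [-0.1525  0.3958 -0.008 ] roll -7.8
b,f,14 goal [ 436.6 -312.1  214.7] slide [ 0.0019 -0.0006  0.0012] roll 0.0
```

Call:
{"name": "carry_out", "arguments": {"slide": [[0,0,-0.02],[0,0,-0.06],[0,0,-0.11],[-0.153,0.396,-0.11],[-0.153,0.396,-0.11],[-0.153,0.396,-0.11],[-0.153,0.396,-0.11],[-0.153,0.396,-0.11]], "roll": [0,0,0,-7.8,-7.8,-7.8,-7.8,-7.8], "claw": [0.036,0.036,0.036,0.036,0.036,0.036,0.036,0.036]}}

```text
clock: 10.32
position: [509.6, -5.2, 324.5]
ee_rot: [-0.136, 0.991, 0.0, -0.0]
contact_force: [1.2, -0.5, -0.7]
gripper_width: 39.4
grasp_force: 60.8
```

```bash
python3 rel.py r,s,110; python3 wr.py
```

```text
10.325 [509.6  -5.2 324.5] grip 39.43874101375976 F [ 1.1822 -0.5457 -0.6892]
r,s,110 goal [535.6 101.6 318.7] slide [-0.0536  0.0959  0.0058] roll -0.0
billet x,z in tool (array([1.09787922e-01, 1.69059398e+02]), np.float64(0.47836322546859406), np.int64(8750))
```

Call:
{"name": "carry_out", "arguments": {"slide": [[-0.056,0.096,0],[-0.056,0.096,0],[-0.056,0.096,0],[-0.056,0.096,0.04],[-0.056,0.096,0.06],[-0.056,0.096,0.06]], "roll": [0,0,0,0,0,0], "claw": [0.036,0.036,0.036,0.036,0.036,0.036]}}

```text
clock: 11.12
position: [537.1, 99.4, 262.9]
ee_rot: [-0.135, 0.991, -0.001, -0.003]
contact_force: [0.7, -0.4, -0.4]
gripper_width: 39.0
grasp_force: 61.2
```

```bash
cat > two.py <<'E'
from wr import *
# held billet and the one in front of it (tool +x side), tool frame
s=read_state();p=get_image("wrist");W=wcloud(p);Z=s["position"][2]
def fit(x0,z0,hw):
    m=(p["z_map"]>0)&(abs(W[...,0]-x0)<hw)&(abs(W[...,1])<26)&(abs(np.hypot(W[...,0]-x0,W[...,2]-z0)-28)<7)&(W[...,2]<z0-3)
    q=W[m];f=least_squares(lambda c:np.hypot(q[:,0]-c[0],q[:,2]-c[1])-28,[x0,z0],loss="soft_l1",f_scale=1.5)
    return f.x,np.percentile(q[:,1],[1,99]),np.abs(f.fun).mean()
for nm,a in(("held",(0,169)),("front",(58,Z-46))):
    for _ in range(3): a,y,e=fit(*a,30)
    print(nm,"x",a[0].round(1),"height",(Z-a[1]).round(1),"y",y.round(1),"res",e.round(2))
    if nm=="held": h=a
print("dx",(a[0]-h[0]).round(1))
E
python3 two.py; python3 rel.py r,s,15
```

```text
held x 0.1 height 93.8 y [-22.9  23.6] res 0.74
front x 53.7 height 46.3 y [-15.1  23.7] res 0.45
dx 53.7
11.175 [537.8  99.7 264.3] grip 39.27387309133037 F [ 0.8049  0.7383 -1.2503]
r,s,15 goal [535.6 101.6 223.7] slide [0.0016 0.0025 0.0406] roll -0.1
```

Call:
{"name": "carry_out", "arguments": {"slide": [[-0.0045,0.003,0.01],[-0.0045,0.003,0.025],[-0.0045,0.003,0.033],[-0.0045,0.003,0.036],[-0.0045,0.003,0.037],[-0.0045,0.003,0.037]], "roll": [0,0,0,0,0,0], "claw": [0.036,0.036,0.036,0.036,0.036,0.036]}}

```text
clock: 11.92
position: [541.7, 104.6, 227.9]
ee_rot: [-0.136, 0.991, 0.0, 0.0]
contact_force: [-0.3, -0.7, -1.5]
gripper_width: 38.9
grasp_force: 61.2
```

```bash
python3 two.py; python3 rel.py r,s,15
```

```text
held x 0.1 height 58.9 y [-22.7  23.7] res 0.73
front x 60.8 height 46.6 y [-18.8  19.8] res 0.44
dx 60.7
11.975 [541.7 104.6 228. ] grip 39.26268818566414 F [ 0.5205 -0.0257 -0.5932]
r,s,15 goal [535.6 101.6 223.7] slide [ 0.0067 -0.0013  0.0043] roll -0.0
```

Call:
{"name": "carry_out", "arguments": {"slide": [[0.003,0,0],[0.003,0,0.001],[0.003,0,0.002],[0.003,0,0.003],[0.003,0,0.003]], "roll": [0,0,0,0,0], "claw": [0.036,0.036,0.036,0.036,0.036]}}

```text
clock: 12.6
position: [538.7, 103.8, 225.1]
ee_rot: [-0.136, 0.991, -0.0, 0.0]
contact_force: [-2.1, -0.3, 3.1]
gripper_width: 39.0
grasp_force: 61.7
```

```bash
python3 two.py
```

```text
held x 0.1 height 56.1 y [-22.9  23.7] res 0.73
front x 57.3 height 46.7 y [-18.8  19.8] res 0.68
dx 57.2
```

Call:
{"name": "carry_out", "arguments": {"slide": [[0,0,0.0005],[0,0,0.0005],[0,0,0.0005],[0,0,-0.02],[0,0,-0.06],[0,0,-0.09],[0,0,-0.09]], "roll": [0,0,0,0,0,0,0], "claw": [0.05,0.07,0.07,0.07,0.07,0.07,0.07]}}

```text
clock: 13.52
position: [539.3, 104.0, 317.4]
ee_rot: [-0.136, 0.991, 0.001, 0.003]
contact_force: [0.4, -0.0, -0.2]
gripper_width: 70.0
grasp_force: 0.0
```

```bash
python3 two.py; python3 rel.py g,f,90; python3 -c "
from h import *
p=get_image('wrist');cv2.imwrite('pics/w4.png',p['img'][...,::-1])"
```

```text
13.575 [538.6 103.8 315.5] grip 70.10864581221908 F [-1.3179 -0.2336 -1.7099]
g,f,90 goal [461.4 306.8 290.7] slide [0.0199 0.2163 0.025 ] roll 5.9Traceback (most recent call last):
  File "two.py", line 9, in <module>
    for _ in range(3): a,y,e=fit(*a,30)
                             ~~~^^^^^^^
  File "two.py", line 7, in fit
    return f.x,np.percentile(q[:,1],[1,99]),np.abs(f.fun).mean()
               ~~~~~~~~~~~~~^^^^^^^^^^^^^^^
    return _quantile_unchecked(
        a, q, axis, out, overwrite_input, method, keepdims, weights)
    return _ureduce(a,
                    func=_quantile_ureduce_func,
    ...<5 lines>...
                    overwrite_input=overwrite_input,
                    method=method)
    r = func(a, **kwargs)
    result = _quantile(arr,
                       quantiles=q,
    ...<2 lines>...
                       out=out,
                       weights=wgt)
    slices_having_nans = np.isnan(arr[-1, ...])
                                  ~~~^^^^^^^^^
IndexError: index -1 is out of bounds for axis 0 with size 0
```

View pics/w4.png

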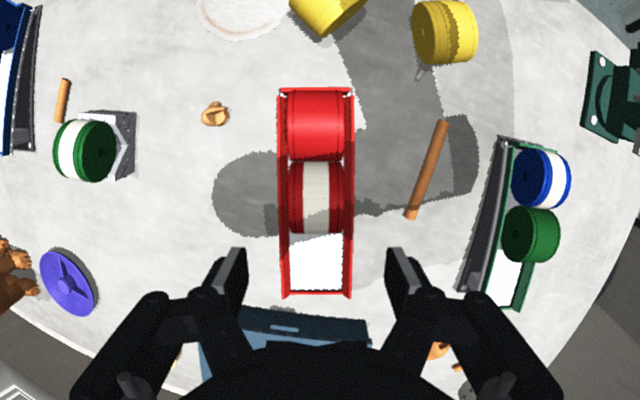

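In the red chute the plain billet is at the stop (315,122) and the banded red one is behind it (315,195). Next is the new blue billet in the green chute.

Call:
{"name": "carry_out", "arguments": {"slide": [[0.019,0.216,0],[0.019,0.216,0],[0.019,0.216,0],[0.019,0.216,0],[0.019,0.216,0.025],[0.019,0.216,0.025],[0.019,0.216,0.025]], "roll": [5.9,5.9,5.9,5.9,5.9,5.9,5.9], "claw": [0.07,0.07,0.07,0.07,0.07,0.07,0.07]}}

```text
clock: 14.5
position: [462.6, 306.5, 289.4]
ee_rot: [-0.084, 0.996, -0.001, -0.0]
contact_force: [0.4, -0.7, -0.5]
gripper_width: 70.2
grasp_force: 0.0
```

```bash
python3 see.py; python3 rel.py g,f,14
```

```text
billet tool x -0.9 y range [-16.5  22.1] mid 2.8 axis height 47.0 res 0.65
14.55 [462.7 306.4 290. ] grip 70.12394000106185 F [ 0.4521 -0.2923  0.1116]
g,f,14 goal [461.4 306.8 214.7] slide [0.0012 0.0006 0.0753] roll -0.0
```

Call:
{"name": "carry_out", "arguments": {"slide": [[-0.001,0.002,0.04],[-0.001,0.002,0.062],[-0.001,0.002,0.073],[-0.001,0.002,0.075],[-0.001,0.002,0.075],[-0.001,0.002,0.075],[-0.001,0.002,0.075],[-0.001,0.002,0.075]], "roll": [0,0,0,0,0,0,0,0], "claw": [0.07,0.07,0.07,0.06,0.036,0.036,0.036,0.036]}}

```text
clock: 15.55
position: [463.3, 309.3, 215.9]
ee_rot: [-0.085, 0.996, 0.001, 0.001]
contact_force: [-0.6, -0.2, 5.5]
gripper_width: 39.3
grasp_force: 61.0
```

```bash
python3 rel.py b,s,15
```

```text
15.55 [463.3 309.3 215.9] grip 39.337798523084444 F [-0.6036 -0.2093  5.5214]
b,s,15 goal [ 492.6 -304.5  223.7] slide [ 0.0748 -0.6099 -0.0087] roll 1.9
```

Call:
{"name": "carry_out", "arguments": {"slide": [[0,0,-0.02],[0,0,-0.06],[0,0,-0.11],[0.07,-0.61,-0.11],[0.07,-0.61,-0.11],[0.07,-0.61,-0.11],[0.07,-0.61,-0.11],[0.07,-0.61,-0.11]], "roll": [0,0,0,1.9,1.9,1.9,1.9,1.9], "claw": [0.036,0.036,0.036,0.036,0.036,0.036,0.036,0.036]}}

```text
clock: 16.55
position: [479.5, -5.1, 324.5]
ee_rot: [-0.068, 0.998, 0.0, -0.0]
contact_force: [1.3, 0.2, -0.4]
gripper_width: 39.2
grasp_force: 60.6
```

```bash
python3 rel.py b,s,110; python3 wr.py
```

```text
16.55 [479.5  -5.1 324.5] grip 39.21008223678475 F [ 1.2672  0.1765 -0.4332]
b,s,110 goal [ 492.6 -304.5  318.7] slide [ 0.0277 -0.2984  0.0058] roll 0.0
billet x,z in tool (array([  1.15019807, 169.00418271]), np.float64(0.484042707201376), np.int64(8793))
```

Call:
{"name": "carry_out", "arguments": {"slide": [[0.024,-0.298,0],[0.024,-0.298,0],[0.024,-0.298,0],[0.024,-0.298,0],[0.024,-0.298,0],[0.024,-0.298,0.04],[0.024,-0.298,0.058],[0.024,-0.298,0.058]], "roll": [0,0,0,0,0,0,0,0], "claw": [0.036,0.036,0.036,0.036,0.036,0.036,0.036,0.036]}}

```text
clock: 17.6
position: [495.9, -301.6, 264.6]
ee_rot: [-0.068, 0.998, 0.001, -0.002]
contact_force: [-0.6, -0.2, -0.6]
gripper_width: 39.4
grasp_force: 61.1
```

```bash
python3 two.py; python3 rel.py b,s,15
```

```text
held x 1.1 height 95.6 y [-22.8  23.5] res 0.73
front x 57.1 height 46.3 y [-20.9  17.8] res 0.45
dx 56.0
17.65 [ 496.6 -301.6  266.1] grip 39.325085251016844 F [ 0.2568  0.1778 -0.2264]
b,s,15 goal [ 492.6 -304.5  223.7] slide [ 0.0043 -0.0023  0.0424] roll -0.0
```

Call:
{"name": "carry_out", "arguments": {"slide": [[-0.001,-0.002,0.01],[-0.001,-0.002,0.025],[-0.001,-0.002,0.033],[-0.001,-0.002,0.036],[-0.001,-0.002,0.036],[-0.001,-0.002,0.036]], "roll": [0,0,0,0,0,0], "claw": [0.036,0.036,0.036,0.036,0.036,0.036]}}

```text
clock: 18.4
position: [498.2, -303.6, 231.1]
ee_rot: [-0.068, 0.998, -0.0, 0.0]
contact_force: [-0.6, -0.1, -0.9]
gripper_width: 39.2
grasp_force: 61.1
```

```bash
python3 two.py
```

```text
held x 1.0 height 62.1 y [-22.7  23.5] res 0.73
front x 60.2 height 46.6 y [-17.9  20.8] res 0.45
dx 59.2
```

Call:
{"name": "carry_out", "arguments": {"slide": [[0.001,-0.001,0.002],[0.001,-0.001,0.004],[0.001,-0.001,0.005],[0.001,-0.001,0.006],[0.001,-0.001,0.006]], "roll": [0,0,0,0,0], "claw": [0.036,0.036,0.036,0.036,0.036]}}

```text
clock: 19.08
position: [497.1, -304.7, 225.1]
ee_rot: [-0.068, 0.998, -0.0, -0.0]
contact_force: [0.0, 1.2, 3.4]
gripper_width: 39.3
grasp_force: 61.5
```

```bash
python3 two.py
```

```text
held x 1.1 height 56.1 y [-22.6  23.5] res 0.72
front x 58.6 height 46.6 y [-17.   21.5] res 0.64
dx 57.5
```

Contact made, so I'll release.

Call:
{"name": "carry_out", "arguments": {"slide": [[0,0,0.0005],[0,0,0.0005],[0,0,0.0005],[0,0,-0.02],[0,0,-0.06],[0,0,-0.09],[0,0,-0.09]], "roll": [0,0,0,0,0,0,0], "claw": [0.05,0.07,0.07,0.07,0.07,0.07,0.07]}}

```text
clock: 20.0
position: [497.8, -304.9, 317.6]
ee_rot: [-0.068, 0.998, -0.001, 0.003]
contact_force: [-0.3, -0.2, -0.9]
gripper_width: 69.9
grasp_force: 0.0
```

```bash
python3 rel.py v,v,80; python3 -c "
from h import *
p=get_image('wrist');cv2.imwrite('pics/w5.png',p['img'][...,::-1])"
```

```text
20.0 [ 497.8 -304.9  317.6] grip 69.88760240879697 F [-0.2808 -0.1712 -0.9023]
v,v,80 goal [ 548.5 -114.5  290.7] slide [-0.076   0.1818  0.0268] roll 1.9
```

View pics/w5.png

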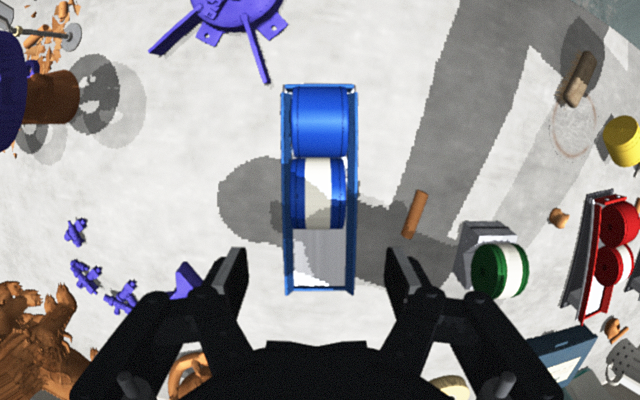

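The blue chute is right: plain at the stop (320,120), banded behind it (318,193). I'll fetch the green billet from the V-block.

Call:
{"name": "carry_out", "arguments": {"slide": [[-0.076,0.182,0],[-0.076,0.182,0],[-0.076,0.182,0],[-0.076,0.182,0.01],[-0.076,0.182,0.025],[-0.076,0.182,0.025],[-0.076,0.182,0.025]], "roll": [1.9,1.9,1.9,1.9,1.9,1.9,1.9], "claw": [0.07,0.07,0.07,0.07,0.07,0.07,0.07]}}

```text
clock: 20.92
position: [547.5, -115.3, 289.3]
ee_rot: [-0.05, 0.999, -0.0, -0.0]
contact_force: [-0.1, 0.6, -0.0]
gripper_width: 70.2
grasp_force: 0.0
```

```bash
python3 see.py; python3 rel.py v,v,14
```

```text
billet tool x -1.8 y range [-17.1  22. ] mid 2.5 axis height 56.7 res 0.51
20.975 [ 547.6 -115.2  289.7] grip 69.81959342662562 F [0.3921 0.4866 1.0461]
v,v,14 goal [ 548.5 -114.5  224.7] slide [-0.0009  0.0007  0.065 ] roll -0.1
```

Call:
{"name": "carry_out", "arguments": {"slide": [[-0.002,0.001,0.035],[-0.002,0.001,0.055],[-0.002,0.001,0.064],[-0.002,0.001,0.065],[-0.002,0.001,0.065],[-0.002,0.001,0.065],[-0.002,0.001,0.065],[-0.002,0.001,0.065]], "roll": [0,0,0,0,0,0,0,0], "claw": [0.07,0.07,0.07,0.06,0.036,0.036,0.036,0.036]}}

```text
clock: 21.98
position: [550.0, -112.9, 225.9]
ee_rot: [-0.052, 0.999, -0.0, 0.001]
contact_force: [-1.5, -0.9, 5.6]
gripper_width: 39.3
grasp_force: 60.9
```

```bash
python3 rel.py g,s,15
```

```text
21.975 [ 550.  -112.9  225.9] grip 39.303448269702116 F [-1.4784 -0.869   5.5771]
g,s,15 goal [517.1 316.3 223.7] slide [-0.0115  0.4303  0.002 ] roll -3.8
```

Call:
{"name": "carry_out", "arguments": {"slide": [[0,0,-0.02],[0,0,-0.06],[0,0,-0.1],[-0.014,0.431,-0.1],[-0.014,0.431,-0.1],[-0.014,0.431,-0.1],[-0.014,0.431,-0.1],[-0.014,0.431,-0.1]], "roll": [0,0,0,-3.8,-3.8,-3.8,-3.8,-3.8], "claw": [0.036,0.036,0.036,0.036,0.036,0.036,0.036,0.036]}}

```text
clock: 22.98
position: [526.9, 200.9, 324.4]
ee_rot: [-0.084, 0.996, 0.0, -0.0]
contact_force: [0.5, 0.5, -2.1]
gripper_width: 39.0
grasp_force: 60.7
```

```bash
python3 rel.py g,s,110; python3 wr.py
```

```text
22.975 [526.9 200.9 324.4] grip 39.03171272507827 F [ 0.4588  0.4624 -2.144 ]
g,s,110 goal [517.1 316.3 318.7] slide [-0.0097  0.1154  0.0057] roll -0.0
billet x,z in tool (array([  1.46129275, 169.20080768]), np.float64(0.47703759693698433), np.int64(8811))
```

Call:
{"name": "carry_out", "arguments": {"slide": [[-0.014,0.116,0],[-0.014,0.116,0],[-0.014,0.116,0],[-0.014,0.116,0.04],[-0.014,0.116,0.058],[-0.014,0.116,0.058],[-0.014,0.116,0.058]], "roll": [0,0,0,0,0,0,0], "claw": [0.036,0.036,0.036,0.036,0.036,0.036,0.036]}}

```text
clock: 23.9
position: [522.3, 315.4, 267.5]
ee_rot: [-0.084, 0.996, 0.0, 0.001]
contact_force: [-0.3, 1.0, -1.2]
gripper_width: 38.9
grasp_force: 61.2
```

```bash
python3 two.py; python3 rel.py g,s,15
```

```text
held x 1.4 height 98.4 y [-22.8  23.6] res 0.73
front x 60.3 height 46.6 y [-15.6  23.2] res 0.45
dx 58.9
23.95 [522.3 315.5 267.9] grip 39.22156909684316 F [-0.7221  0.1103 -0.8029]
g,s,15 goal [517.1 316.3 223.7] slide [0.0051 0.0016 0.0442] roll -0.0
```

Call:
{"name": "carry_out", "arguments": {"slide": [[0.001,0.003,0.015],[0.001,0.003,0.03],[0.001,0.003,0.036],[0.001,0.003,0.038],[0.001,0.003,0.038],[0.001,0.003,0.038]], "roll": [0,0,0,0,0,0], "claw": [0.036,0.036,0.036,0.036,0.036,0.036]}}

```text
clock: 24.7
position: [520.6, 318.5, 229.2]
ee_rot: [-0.085, 0.996, 0.0, 0.0]
contact_force: [0.0, -0.3, -0.6]
gripper_width: 39.0
grasp_force: 61.2
```

```bash
python3 two.py
```

```text
held x 1.4 height 60.0 y [-22.8  23.5] res 0.73
front x 58.6 height 46.7 y [-18.8  19.8] res 0.71
dx 57.2
```

Call:
{"name": "carry_out", "arguments": {"slide": [[-0.0005,0,0.001],[-0.0005,0,0.002],[-0.0005,0,0.003],[-0.0005,0,0.004],[-0.0005,0,0.004]], "roll": [0,0,0,0,0], "claw": [0.036,0.036,0.036,0.036,0.036]}}

```text
clock: 25.38
position: [520.9, 318.5, 225.3]
ee_rot: [-0.085, 0.996, -0.0, 0.0]
contact_force: [-1.3, -0.1, 3.4]
gripper_width: 39.3
grasp_force: 61.8
```

Call:
{"name": "carry_out", "arguments": {"slide": [[0,0,0.0005],[0,0,0.0005],[0,0,0.0005],[0,0,-0.02],[0,0,-0.06],[0,0,-0.11],[0,0,-0.13],[0,0,-0.13]], "roll": [0,0,0,0,0,0,0,0], "claw": [0.05,0.07,0.07,0.07,0.07,0.07,0.07,0.07]}}

```text
clock: 26.38
position: [521.1, 318.6, 356.6]
ee_rot: [-0.085, 0.996, 0.001, 0.002]
contact_force: [0.1, -0.9, -0.6]
gripper_width: 70.0
grasp_force: 0.0
```

```bash
python3 -c "
from h import *
p=get_image('wrist');q=get_image('scene');cv2.imwrite('pics/w6.png',np.vstack([cv2.resize(p['img'],(480,300)),cv2.resize(q['img'],(480,300))])[...,::-1])
s=read_state();print(s['clock'],np.abs(s['joint_vel']).max())"
```

```text
26.475 0.01685804502821297
```

View pics/w6.png

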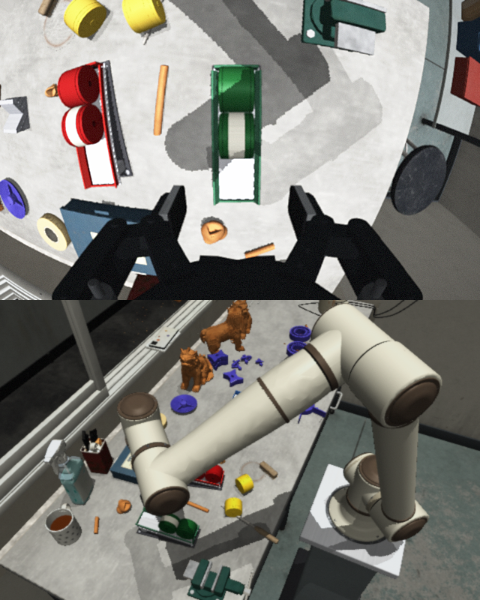

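The green chute is right too: plain at (237,90), banded behind it at (237,133). Red is unchanged and the V-block at (12,115) is empty. I'll let it settle briefly and then hand in.

Call:
{"name": "carry_out", "arguments": {"slide": [[0,0,0],[0,0,0],[0,0,0],[0,0,0]], "roll": [0,0,0,0], "claw": [0.07,0.07,0.07,0.07]}}

```text
clock: 26.98
position: [521.0, 318.5, 354.5]
ee_rot: [-0.084, 0.996, -0.0, -0.0]
contact_force: [-0.4, -0.5, -0.6]
gripper_width: 70.0
grasp_force: 0.0
```

```bash
python3 -c "
from bench import *
print(job_done())"
```

```text
the job is handed in; nothing more can be done
None
```

The job is handed in at about 27 s: each banded billet lies behind the plain one of its colour, each plain one is at its front stop, and the V-block is empty (result not reported back).

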